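# Pack the finished link arms in their colour-coded foam trays

## Robot

A 6-joint arm with a two-finger parallel gripper is mounted at the origin on the work surface. World frame = base frame: x ahead of the robot, y to its left, z up, the work surface at z = 0. Lengths are in mm, angles in rad, forces in N, time in s.
With the tool pointing down it reaches from about 325 to 900 mm from the base axis. Payload 3.5 kg.
Tool frame: the origin (TCP) lies between the finger pads; the fingertips stand 25 mm ahead of it and the grasp point (between the pads) lies 6 mm ahead of it; z points along the fingers, y is the line along which they close (so a half turn about z gives the same grasp; the last joint's range is limited). The gripper opens to 85 mm and grips with 20 to 120 N. Pads are 22 mm wide; open, the fingers measure 114 mm over their backs; the gripper's body (76 mm by 85 mm) begins 54 mm behind the grasp point. The pads swing forward as they close: fully open they stand 13 mm farther back than shut.
Start: joints at [-1.351, 0.276, -0.026, 1.268, 0, 1.467], TCP at [198.252, -592.721, 233.213] pointing down, gripper open.
Joint ranges: [-3.12, 3.12], [-0.85, 1.88], [-1.08, 1.24], [-1.95, 2.15], [-1.57, 1.53], [-3.14, 3.14]. Speed limits (rad/s): [2.57, 2.57, 3.14, 3.14, 3.14, 3.14].

## Interface

Orientations are given as a rotation vector (axis times angle).
In Python, from rig import observe, vision, order gives the robot as it stands. The module is installed in compiled form; this text tells all that it offers.
- The arm moves only by the tool step_arm, never from a script. Its argument "motion" is a list of rows, each a list of 3 entries, a list of its own where there are three numbers: the opening, from 0 (shut) to 1 (fully open), then the shift along the world's x, y, z in mm, then the turn, a rotation vector about the world's x, y, z in degrees. A call has 1 to 20 rows; each row shifts and turns the commanded pose from where the row before left it; what a row does not reach is not made up. A row lasts 1/8 s, in which the tool goes at most 62.5 mm and 10.7 degrees, less where a joint would pass 70% of its speed; a pose out of reach is approached as far as the arm can. A call is refused whole if a number of a shift passes 62.5 or a number of a turn 10.7, either way. A call with a gripper value outside its range is refused whole. The fingers move at their own pace and stop on an object; "squeeze" is the grip in N (left out, the last holds). Time passes only in rows, so rows that do not move let the fingers close. It gives the time, the measured TCP pose, the force, the opening and the grip force at its end, in the units of the state.
- observe(): the state, without advancing time (a new reading comes with each control period).
- vision.snapshot(name): name is "side" or "top"; returns a dict with "pixels" (400x640x3 uint8, blue, green, red), "vfov" (degrees; the focal length in pixels is half the picture's height over the tangent of half this angle, whatever the lens; pixels are square), "cx", "cy" (the principal point, pixels), "R" (3x3) and "t" (3): a world point X has camera coordinates R X + t. Camera axes: x right, y down, z forward; pixel columns grow to the right and rows downward; lengths in mm; the calibration is good to about 2 mm. A picture is of the moment at which its call begins. There is no depth.
- order.sign_off(): hands the job in; it is judged then, once.
The state is a dict: "time": time; "joint_positions": joint angles; "dq": joint speeds; "tau": joint torques, N m; "tool_pos": TCP position; "tcp_rot": TCP orientation; "contact_force": force on the tool from outside, world axes, zero at the start; "wrist_torque": the same for the moment, N m; "finger_gap": opening from 0.0 (shut) to 1.0 (fully open); "finger_force": force on a finger pad.
Only numpy, scipy, OpenCV 4.12 (cv2) and the standard library are available. Lean on these libraries where they do the work, as an engineer would, in place of code of your own. Each camera call takes 0.05 s, during which the arm holds its last target. There are 200 camera calls.

## Task

Pack the four black link arms: set each one down gently, flat and coloured side up, in the pocket of the white foam tray whose end strips have the same colour as the arm's bushes. The white link arms are rejects: leave them where they lie, whatever their colour.

Things in the scene. Friction and masses are not known exactly. Their poses are not given: they have to be found in the camera images.
- link_red: black link arm with two red bushes, to be packed; loose, lies flat, any yaw. Dumbbell 84 x 28 mm, 26 mm high: two round bosses (28 mm diameter, centres 28 mm either side of the middle along x) joined by a web 22 mm wide in y, flat-sided for 38 mm. A flat red disc, 23 mm wide, 1 mm proud, tops each boss. About 45 g. Same either way round. Origin: centre of underside; z up, x along its length.
- link_yellow: black link arm with two yellow bushes, to be packed; loose, lies flat, any yaw. Dumbbell 84 x 28 mm, 26 mm high: two round bosses (28 mm diameter, centres 28 mm either side of the middle along x) joined by a web 22 mm wide in y, flat-sided for 38 mm. A flat yellow disc, 23 mm wide, 1 mm proud, tops each boss. About 45 g. Same either way round. Origin: centre of underside; z up, x along its length.
- link_blue: black link arm with two blue bushes, to be packed; loose, lies flat, any yaw. Dumbbell 84 x 28 mm, 26 mm high: two round bosses (28 mm diameter, centres 28 mm either side of the middle along x) joined by a web 22 mm wide in y, flat-sided for 38 mm. A flat blue disc, 23 mm wide, 1 mm proud, tops each boss. About 45 g. Same either way round. Origin: centre of underside; z up, x along its length.
- link_pink: black link arm with two pink bushes, to be packed; loose, lies flat, any yaw. Dumbbell 84 x 28 mm, 26 mm high: two round bosses (28 mm diameter, centres 28 mm either side of the middle along x) joined by a web 22 mm wide in y, flat-sided for 38 mm. A flat pink disc, 23 mm wide, 1 mm proud, tops each boss. About 45 g. Same either way round. Origin: centre of underside; z up, x along its length.
- tray_red: white foam tray with a red strip (16 x 60 mm) on each end rim, fixed to the bench, 150 (x, long axis) x 74 (y) mm, rim top 18 mm above the bench. One open pocket in its middle, 106 (x) x 48 (y) mm, 10 mm deep, grey floor 8 mm above the bench. Yaw 90 degrees +- 23. Origin: centre of the underside, below the pocket's centre.
- tray_yellow: white foam tray with a yellow strip (16 x 60 mm) on each end rim, fixed to the bench, 150 (x, long axis) x 74 (y) mm, rim top 18 mm above the bench. One open pocket in its middle, 106 (x) x 48 (y) mm, 10 mm deep, grey floor 8 mm above the bench. Yaw 90 degrees +- 23. Origin: centre of the underside, below the pocket's centre.
- tray_blue: white foam tray with a blue strip (16 x 60 mm) on each end rim, fixed to the bench, 150 (x, long axis) x 74 (y) mm, rim top 18 mm above the bench. One open pocket in its middle, 106 (x) x 48 (y) mm, 10 mm deep, grey floor 8 mm above the bench. Yaw 90 degrees +- 23. Origin: centre of the underside, below the pocket's centre.
- tray_pink: white foam tray with a pink strip (16 x 60 mm) on each end rim, fixed to the bench, 150 (x, long axis) x 74 (y) mm, rim top 18 mm above the bench. One open pocket in its middle, 106 (x) x 48 (y) mm, 10 mm deep, grey floor 8 mm above the bench. Yaw 90 degrees +- 23. Origin: centre of the underside, below the pocket's centre.
- reject_red: reject: link arm of the same shape and size as the black ones but moulded in off-white plastic, with two red bush discs. Loose, to be left where it lies. Origin: centre of the underside; x along its length.
- reject_blue: reject: link arm of the same shape and size as the black ones but moulded in off-white plastic, with two blue bush discs. Loose, to be left where it lies. Origin: centre of the underside; x along its length.
Things that resemble listed ones, but are neither listed nor needed, are in the scene too. What is shaped like the link_pink but turquoise is not meant.

How it is judged (in metres and radians):
At the end, for the whole second after the job is handed in: Each black arm lies discs up on the pocket floor of its own colour's tray: within 20 mm of the tray's centre from above, underside within 4 mm of the floor, tilt under 0.15 rad, long axes within 0.4 rad, at rest. Both white rejects within 20 mm of their start (horizontal distance between link_red and tray_red below 0.02 m and z of link_red in the frame of tray_red between 0.004 and 0.012 m and angle between each of link_red, link_yellow, link_blue, link_pink's own z axis and vertical below 0.15 rad and angle between the x axis of link_red and the x axis of tray_red, either way round below 0.4 rad and linear speed of each of link_red, link_yellow, link_blue, link_pink below 0.02 m/s and angular speed of each of link_red, link_yellow, link_blue, link_pink below 0.2 rad/s and horizontal distance between link_yellow and tray_yellow below 0.02 m and z of link_yellow in the frame of tray_yellow between 0.004 and 0.012 m and angle between the x axis of link_yellow and the x axis of tray_yellow, either way round below 0.4 rad and horizontal distance between link_blue and tray_blue below 0.02 m and z of link_blue in the frame of tray_blue between 0.004 and 0.012 m and angle between the x axis of link_blue and the x axis of tray_blue, either way round below 0.4 rad and horizontal distance between link_pink and tray_pink below 0.02 m and z of link_pink in the frame of tray_pink between 0.004 and 0.012 m and angle between the x axis of link_pink and the x axis of tray_pink, either way round below 0.4 rad and distance of each of reject_red, reject_blue from where it was at the start of the episode below 0.02 m); the robot touches nothing.
It fails at once if a white reject was shifted by more than 20 mm (distance of any of reject_red, reject_blue from where it was at the start of the episode above 0.02 m).
It fails at once if a black link arm was dropped or thrown (faster than 0.8 m/s with no finger on it) ((linear speed of link_red above 0.8 m/s and contact force between the fingers and link_red below 0.05 N) or (linear speed of link_yellow above 0.8 m/s and contact force between the fingers and link_yellow below 0.05 N) or (linear speed of link_blue above 0.8 m/s and contact force between the fingers and link_blue below 0.05 N) or (linear speed of link_pink above 0.8 m/s and contact force between the fingers and link_pink below 0.05 N)).
It also fails if it takes over 104 s, if anything falls off the work surface, if the arm or the gripper's body presses on something with over 40 N, if the wrist force passes 120 N, or if a joint passes its speed limit or range.

## Working session

There is one attempt and no reset: what is moved stays moved. The work goes in short steps, Python scripts to look and compute and a tool call to move; the robot and the scene stay as the last step left them, time stands still between calls to the robot, and variables do not carry over. Pictures are saved under pics/ and viewed, at most 14 in all, crops included, and the job is handed in when it is done.

Besides the shell and the picture viewer there is one more tool, called after "Emit:" by a JSON object that holds its "method" and its "body". step_arm: Moves the arm, as the interface text tells. Its arguments: {"type":"object","properties":{"motion":{"type":"array","items":{"type":"array"}},"squeeze":{"type":"number"}},"required":["motion"]}

```bash
mkdir -p pics
cat > h.py <<'E'
import numpy as np, cv2
from rig import observe, vision, order
def snap(n,f=None):
    s=vision.snapshot(n)
    if f: cv2.imwrite(f'pics/{f}.png',s['pixels'])
    return s
def K(s):
    f=s['pixels'].shape[0]/2/np.tan(np.radians(s['vfov'])/2)
    return f
def ray(s,u,v):
    R=np.array(s['R']);t=np.array(s['t']).ravel();f=K(s)
    d=R.T@np.array([(u-s['cx'])/f,(v-s['cy'])/f,1]); return -R.T@t,d
def atz(s,u,v,z):
    c,d=ray(s,u,v); return c+d*(z-c[2])/d[2]
def tri(a,pa,b,pb):
    c1,d1=ray(a,*pa);c2,d2=ray(b,*pb)
    k=np.linalg.lstsq(np.c_[d1,-d2],c2-c1,rcond=None)[0]
    p,q=c1+k[0]*d1,c2+k[1]*d2
    return (p+q)/2,np.linalg.norm(p-q)
E
python3 - <<'E'
from h import *
print(observe())
for n in('top','side'):
    s=snap(n,n+'0');print(n,s['vfov'],s['cx'],s['cy'],np.round(s['R'],3).tolist(),np.round(s['t'],1).tolist(), ray(s,320,200)[0])
E
```

```text
{'time': 0.0, 'joint_positions': array([-1.35143141e+00,  2.77146448e-01, -2.79244954e-02,  1.26802167e+00,
        1.72149764e-05,  1.46741654e+00]), 'dq': array([-1.21204514e-05,  6.98042918e-04, -9.22829953e-04, -2.22940021e-03,
       -5.61366493e-04,  8.62850305e-04]), 'tau': array([-1.16719028e-03, -4.45509803e+01,  2.95201385e+01,  1.64063653e-02,
       -1.76238354e-04,  1.33052108e-06]), 'tool_pos': array([ 198.06330573, -591.93981502,  232.03082658]), 'tcp_rot': array([-3.09851255e+00, -5.04400206e-01,  1.81933454e-04]), 'contact_force': array([-0.17808195, -0.21891313, -0.4041906 ]), 'wrist_torque': array([ 0.01197578, -0.03307168, -0.0169407 ]), 'finger_force': 0.0, 'finger_gap': 0.9993794537174138}
top 42.85969454211245 318.18741795807756 193.5456275999739 [[0.023, -1.0, 0.011], [-0.992, -0.024, -0.125], [0.126, -0.008, -0.992]] [-10.2, 511.5, 1333.3] [ 340.1259124    13.14150851 1386.96558441]
side 43.81243671635602 319.1002297733243 203.04464273926615 [[0.996, -0.093, 0.012], [-0.06, -0.724, -0.687], [0.072, 0.683, -0.727]] [-512.8, 58.7, 1223.7] [ 425.72273835 -841.1455418   935.5400376 ]
```

View pics/top0.png

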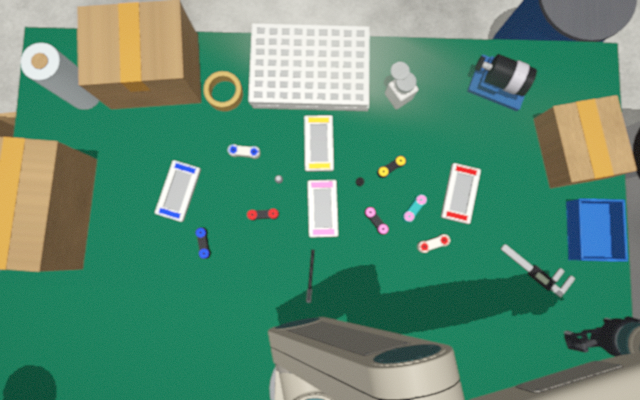

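View pics/side0.png

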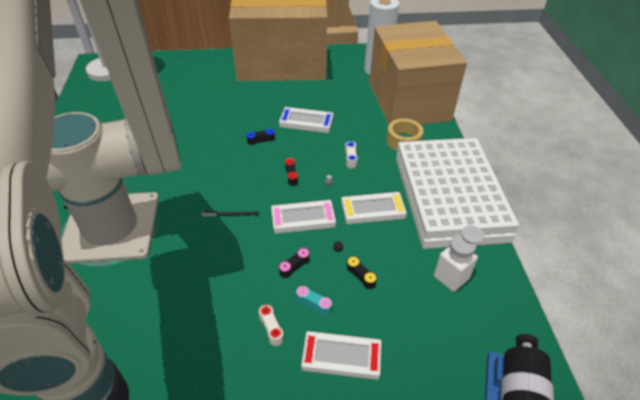

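Top view:
- Black arms: red (263,214), blue (203,243), yellow (392,167), pink (376,220).
- Look-alikes to leave: white/red (434,243), white/blue (243,151), turquoise/pink (415,208).
- Trays: blue (178,190), pink (322,209), yellow (318,142), red (461,193).

The side view shows the same things. Next I measure disc and strip centroids in both views.

```bash
cat > m.py <<'E'
from h import *
def blobs(s):
    im=s['pixels'];hsv=cv2.cvtColor(cv2.resize(im,None,fx=4,fy=4,interpolation=cv2.INTER_CUBIC),cv2.COLOR_BGR2HSV).astype(int)
    H,S,V=hsv[...,0],hsv[...,1],hsv[...,2]
    M={'red':((H<8)|(H>172))&(S>150)&(V>90),'yellow':(abs(H-26)<7)&(S>140)&(V>130),'blue':(abs(H-114)<10)&(S>150)&(V>80),'pink':(abs(H-160)<13)&(S>60)&(V>130)}
    o={}
    for c,m in M.items():
        n,_,st,ce=cv2.connectedComponentsWithStats(m.astype(np.uint8))
        o[c]=[(np.round((ce[i]+.5)/4-.5,2),st[i,4]/16) for i in range(1,n) if 20<st[i,4]/16<400]
    return o
E
python3 - <<'E'
from m import *
a=snap('top');b=snap('side');A,B=blobs(a),blobs(b)
for c in A:
    print(c)
    for p,ar in A[c]:
        best=[]
        for q,br in B[c]:
            X,e=tri(a,p,b,q)
            if e<5 and -5<X[2]<45: best.append((q.tolist(),np.round(X,1).tolist(),round(e,1)))
        print(p,ar,best)
t=cv2.resize(a['pixels'][130:265,150:490],(800,318),interpolation=cv2.INTER_CUBIC)
cv2.imwrite('pics/crop1.png',t)
E
```

```text
red
[465.95 170.07] 65.75 [([373.99, 356.57], [587.2, -400.7, 16.6], np.float64(2.1))]
[272.84 213.26] 74.0625 [([292.1, 174.95], [455.2, 122.0, 26.1], np.float64(2.1))]
[251.78 214.35] 70.4375 [([289.48, 161.49], [451.1, 178.4, 23.8], np.float64(2.1))]
[456.43 215.48] 65.1875 [([309.46, 348.93], [461.9, -373.4, 16.5], np.float64(2.3))]
[443.91 239.88] 28.75 [([275.16, 332.62], [395.2, -336.6, 25.5], np.float64(1.8))]
[424.02 246.37] 28.0625 [([265.37, 310.16], [376.6, -283.3, 26.0], np.float64(1.9))]
yellow
[318.11 119.51] 66.25 [([397.94, 202.69], [718.4, 6.9, 17.3], np.float64(2.0))]
[400.13 160.44] 76.0625 [([369.77, 277.11], [607.8, -218.8, 25.2], np.float64(1.9))]
[318.78 165.4 ] 62.3125 [([348.39, 207.29], [590.2, 2.0, 16.6], np.float64(1.7))]
[382.99 171.18] 82.125 [([353.04, 261.2], [577.1, -172.4, 25.0], np.float64(1.9))]
blue
[489.06  58.93] 20.875 []
[511.86 101.57] 35.3125 []
[232.81 149.26] 25.5625 []
[253.47 151.27] 24.8125 []
[184.51 167.84] 64.5 [([326.76, 119.46], [573.8, 366.9, 16.8], np.float64(2.7))]
[169.12 212.79] 66.4375 [([285.35, 114.38], [450.2, 401.1, 17.4], np.float64(2.6))]
[200.23 232.08] 80.5625 [([269.37, 131.6], [400.0, 313.7, 23.3], np.float64(3.1))]
[203.64 253.19] 85.5625 [([250.8, 134.9], [345.4, 301.7, 24.0], np.float64(1.2))]
pink
[321.82 184.38] 85.6875 [([328.16, 211.02], [537.9, -7.4, 17.6], np.float64(1.8))]
[421.11 199.25] 42.5625 [([325.13, 302.59], [502.8, -275.7, 25.9], np.float64(1.9))]
[369.95 211.9 ] 88.0625 [([302.9, 252.44], [465.4, -138.2, 25.4], np.float64(1.8))]
[408.78 215.92] 40.5 [([302.18, 290.83], [456.7, -242.4, 26.2], np.float64(2.4))]
[382.61 228.5 ] 87.6875 [([284.51, 265.96], [421.6, -172.6, 25.1], np.float64(2.0))]
[323.28 231.46] 71.5 [([277.04, 216.3], [410.2, -14.2, 17.3], np.float64(2.3))]
```

View pics/crop1.png

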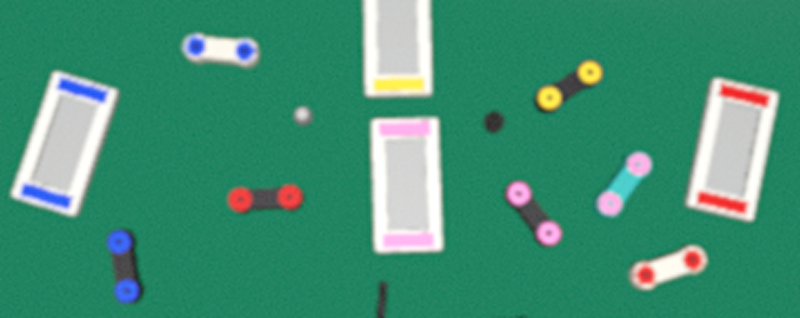

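All disc heights (~25 mm), strip heights (~17 mm) and disc spacings (56 mm) match the text. My choice is the four black arms. The crop shows them black-bodied: blue (123,267), red (265,198), pink (533,214), yellow (570,85). The white ones and the turquoise one stay where they are. I start with red.

Emit:
{"method": "step_arm", "body": {"motion": [[0.7,[15.9,46.4,-7],[0,0,4.7]],[0.7,[15.9,46.4,-7],[0,0,4.7]],[0.7,[15.9,46.4,-7],[0,0,4.7]],[0.7,[15.9,46.4,-7],[0,0,4.7]],[0.7,[15.9,46.4,-7],[0,0,4.7]],[0.7,[15.9,46.4,-7],[0,0,4.7]],[0.7,[15.9,46.4,-7],[0,0,4.7]],[0.7,[15.9,46.4,-7],[0,0,4.7]],[0.7,[15.9,46.4,-7],[0,0,4.7]],[0.7,[15.9,46.4,-7],[0,0,4.7]],[0.7,[15.9,46.4,-7],[0,0,4.7]],[0.7,[15.9,46.4,-7],[0,0,4.7]],[0.7,[15.9,46.4,-7],[0,0,4.7]],[0.7,[15.9,46.4,-7],[0,0,4.7]],[0.7,[15.9,46.4,-7],[0,0,4.7]],[0.7,[15.9,46.4,-7],[0,0,4.7]],[0.7,[0,0,0],[0,0,0]],[0.7,[0,0,0],[0,0,0]]], "squeeze": 40}}

```text
time: 2.45
tool_pos: [452.1, 149.5, 120.9]
tcp_rot: [-2.148, -2.292, 0.002]
contact_force: [-0.1, -0.8, -0.1]
finger_gap: 0.7
finger_force: 0.0
```

Emit:
{"method": "step_arm", "body": {"motion": [[0.7,[1,0.7,-25],[0,0,0.5]],[0.7,[0,0,-25],[0,0,0]],[0.7,[0,0,-20],[0,0,0]],[0.7,[0,0,-10],[0,0,0]],[0.6,[0,0,-4],[0,0,0]],[0.5,[0,0,0],[0,0,0]],[0.3,[0,0,0],[0,0,0]],[0,[0,0,0],[0,0,0]],[0,[0,0,0],[0,0,0]],[0,[0,0,0],[0,0,0]],[0,[0,0,0],[0,0,0]]]}}

```text
time: 3.82
tool_pos: [453.7, 150.4, 37.2]
tcp_rot: [2.139, 2.301, 0.0]
contact_force: [-0.4, -0.9, -0.1]
finger_gap: -0.005
finger_force: 0.0
```

Run:
```python
from h import *
print({k:np.round(v,2) for k,v in observe().items() if k in('time','tool_pos','finger_gap','finger_force','contact_force')})
s=snap('side');cv2.imwrite('pics/g1.png',cv2.resize(s['pixels'][100:220,220:380],(800,600),interpolation=cv2.INTER_CUBIC))
```

```text
{'time': np.float64(3.82), 'tool_pos': array([453.67, 150.41,  37.23]), 'contact_force': array([-0.41, -0.93, -0.12]), 'finger_force': np.float64(0.0), 'finger_gap': np.float64(-0.01)}
```

View pics/g1.png

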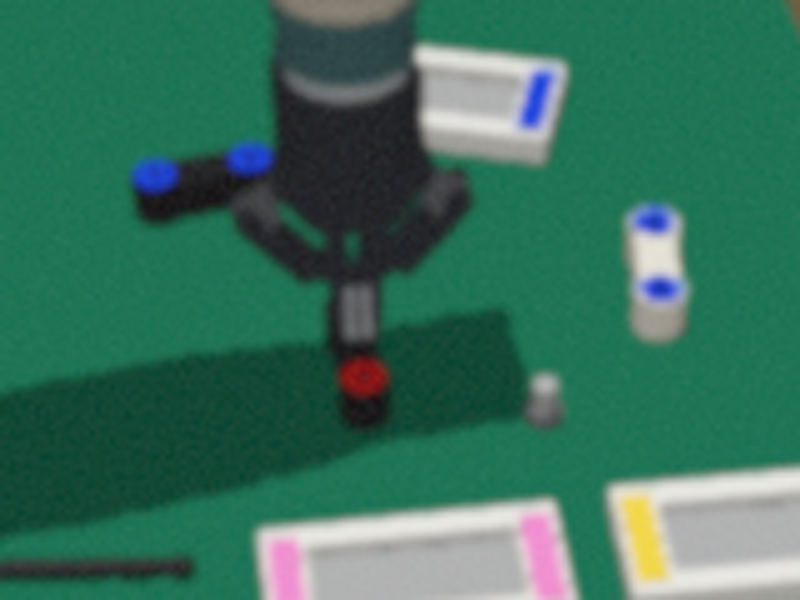

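The fingers shut without gripping: gap 0, link unmoved with its near disc still at (293,175). I check where the tips project in the image to see whether the web or the tip height differs from my assumption.

Run:
```python
from h import *
s=snap('side');f=K(s)
for p in([453.7,150.4,0],[453.7,150.4,12],[453.7,150.4,27],[453.7,150.4,31],[453.7,150.4,50]):
    c=np.array(s['R'])@p+np.array(s['t']).ravel();u=np.array([s['cx']+f*c[0]/c[2],s['cy']+f*c[1]/c[2]])
    print(p,(u-[220,100])*5)
```

```text
[453.7, 150.4, 0] [358.05342791 373.66834998]
[453.7, 150.4, 12] [357.42076921 357.57812678]
[453.7, 150.4, 27] [356.6183624  337.17074975]
[453.7, 150.4, 31] [356.40217693 331.67256822]
[453.7, 150.4, 50] [355.36232135 305.22622609]
```

The pads end at about web-top height in the picture (crop row ~340, z≈26), so the tips reach less far than I assumed. I open, go 9 mm lower and close again.

Emit:
{"method": "step_arm", "body": {"motion": [[0.6,[0,0,0],[0,0,0]],[0.6,[0,0,0],[0,0,0]],[0.6,[0,0,-3],[0,0,0]],[0.6,[0,0,-3],[0,0,0]],[0.5,[0,0,-3],[0,0,0]],[0.3,[0,0,0],[0,0,0]],[0.0,[0,0,0],[0,0,0]],[0,[0,0,0],[0,0,0]],[0,[0,0,0],[0,0,0]],[0,[0,0,0],[0,0,0]]]}}

```text
time: 5.18
tool_pos: [453.7, 150.4, 28.2]
tcp_rot: [2.139, 2.301, 0.0]
contact_force: [-0.5, -0.3, 0.2]
finger_gap: 0.001
finger_force: 0.0
```

Run:
```python
from m import *
print({k:np.round(v,3) for k,v in observe().items()})
s=snap('side');t=snap('top')
print(blobs(s)['red'],blobs(t)['red'])
a=cv2.resize(s['pixels'][130:200,260:330],(560,560),interpolation=cv2.INTER_CUBIC)
b=cv2.resize(t['pixels'][180:250,230:300],(240,240))
cv2.imwrite('pics/g2.png',np.hstack([a,np.vstack([b,np.zeros((320,240,3),np.uint8)])]))
```

```text
{'time': np.float64(5.175), 'joint_positions': array([ 0.185,  0.228, -0.579,  0.764,  0.   ,  1.682]), 'dq': array([-0.   , -0.003, -0.001, -0.002,  0.002,  0.001]), 'tau': array([ 1.0000e-03, -3.4317e+01,  2.1890e+01, -1.0000e-03, -0.0000e+00,
        0.0000e+00]), 'tool_pos': array([453.659, 150.366,  28.223]), 'tcp_rot': array([2.139, 2.301, 0.   ]), 'contact_force': array([-0.526, -0.28 ,  0.179]), 'wrist_torque': array([ 0.014, -0.004,  0.035]), 'finger_force': np.float64(0.0), 'finger_gap': np.float64(0.001)}
[(array([292.21, 174.94]), np.float64(52.0625)), (array([265.38, 310.17]), np.float64(48.375)), (array([275.14, 332.61]), np.float64(54.4375)), (array([309.45, 348.94]), np.float64(136.3125)), (array([373.98, 356.58]), np.float64(142.1875))] [(array([465.96, 170.07]), np.float64(66.125)), (array([274.09, 213.4 ]), np.float64(49.75)), (array([456.41, 215.48]), np.float64(65.3125)), (array([443.91, 239.89]), np.float64(28.6875)), (array([424.01, 246.38]), np.float64(27.875))]
```

View pics/g2.png

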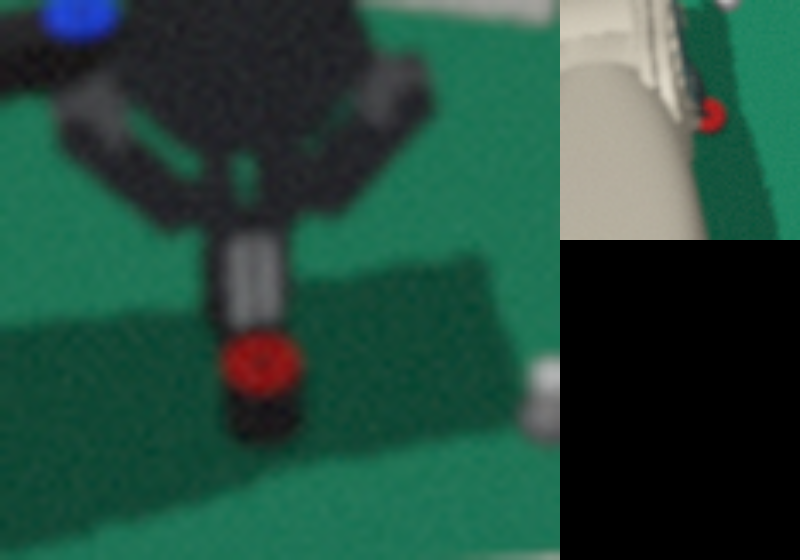

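The grasp picture is ambiguous, so I raise the shut gripper clear of the link and measure the tip directly.

Emit:
{"method": "step_arm", "body": {"motion": [[0,[0,0,20],[0,0,0]],[0,[0,0,30],[0,0,0]],[0,[0,0,30],[0,0,0]],[0,[0,0,0],[0,0,0]]]}}

```text
time: 5.78
tool_pos: [456.1, 150.9, 110.7]
tcp_rot: [2.136, 2.299, 0.007]
contact_force: [-0.2, 0.8, -0.2]
finger_gap: -0.002
finger_force: 0.0
```

Run:
```python
from m import *
print(observe()['tool_pos'],observe()['finger_gap'])
s=snap('side');f=K(s)
T=observe()['tool_pos']
for d in(0,6,25,35):
    c=np.array(s['R'])@(T-[0,0,d])+np.array(s['t']).ravel();u=np.array([s['cx']+f*c[0]/c[2],s['cy']+f*c[1]/c[2]])
    print(d,(u-[260,110])*8)
a=cv2.resize(s['pixels'][110:185,260:330],(560,600),interpolation=cv2.INTER_CUBIC)
cv2.imwrite('pics/g3.png',a)
```

```text
[456.08642024 150.85057381 110.6932448 ] -0.002131931090410203
0 [246.24829331 270.16208747]
6 [246.8029893 284.5373749]
25 [248.53494479 329.42206547]
35 [249.43178487 352.66422698]
```

View pics/g3.png

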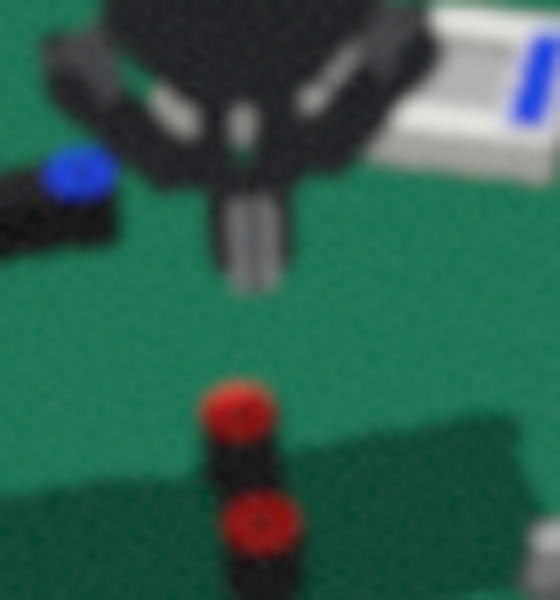

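The picture shows the shut pads ending at crop row 293, where the stated 25 mm would put them at about row 350. So the tips really stand only about 1 mm ahead of the TCP, which explains both empty closes. I grasp with the TCP at z≈15 and watch the force.

Emit:
{"method": "step_arm", "body": {"motion": [[0.7,[0,0,-10],[0,0,0]],[0.7,[0,0,-30],[0,0,0]],[0.7,[0,0,-25],[0,0,0]],[0.7,[0,0,-15],[0,0,0]],[0.7,[0,0,-8],[0,0,0]],[0.6,[0,0,-5],[0,0,0]],[0.5,[0,0,0],[0,0,0]],[0.3,[0,0,0],[0,0,0]],[0.0,[0,0,0],[0,0,0]],[0,[0,0,0],[0,0,0]],[0,[0,0,0],[0,0,0]],[0,[0,0,0],[0,0,0]]]}}

```text
time: 7.32
tool_pos: [454.7, 150.6, 16.1]
tcp_rot: [2.138, 2.3, 0.002]
contact_force: [-0.6, -0.0, 5.5]
finger_gap: 0.243
finger_force: 41.2
```

Gripped, with the gap at about 21–22 mm. I lift and carry it to the red tray.

Emit:
{"method": "step_arm", "body": {"motion": [[0,[0,0,8],[0,0,0]],[0,[0,0,20],[0,0,0]],[0,[0,0,30],[0,0,0]],[0,[0,0,25],[0,0,0]],[0,[5,-38.4,0],[0,0,5.25]],[0,[5,-38.4,0],[0,0,5.25]],[0,[5,-38.4,0],[0,0,5.25]],[0,[5,-38.4,0],[0,0,5.25]],[0,[5,-38.4,0],[0,0,5.25]],[0,[5,-38.4,0],[0,0,5.25]],[0,[5,-38.4,0],[0,0,5.25]],[0,[5,-38.4,0],[0,0,5.25]],[0,[5,-38.4,0],[0,0,5.25]],[0,[5,-38.4,0],[0,0,5.25]],[0,[5,-38.4,0],[0,0,5.25]],[0,[5,-38.4,0],[0,0,5.25]],[0,[5,-38.4,0],[0,0,5.25]],[0,[5,-38.4,0],[0,0,5.25]],[0,[0,0,0],[0,0,0]],[0,[0,0,0],[0,0,0]]]}}

```text
time: 9.82
tool_pos: [522.9, -386.4, 97.7]
tcp_rot: [-0.338, -3.122, -0.002]
contact_force: [0.4, 1.0, -1.0]
finger_gap: 0.246
finger_force: 40.5
```

Run:
```python
from m import *
s=snap('side');t=snap('top')
S,T=blobs(s)['red'],blobs(t)['red']
print(S,T)
for p,_ in T:
  for q,_ in S:
    X,e=tri(t,p,s,q)
    if e<6: print(p,q,np.round(X,1),round(e,1))
a=cv2.resize(s['pixels'][270:390,280:400],(600,600),interpolation=cv2.INTER_CUBIC)
cv2.imwrite('pics/g4.png',a)
```

```text
[(array([265.5 , 310.06]), np.float64(51.625)), (array([328.07, 327.9 ]), np.float64(138.75)), (array([358.59, 331.18]), np.float64(119.3125)), (array([275.15, 332.61]), np.float64(55.125)), (array([309.52, 348.63]), np.float64(139.875)), (array([374.01, 356.53]), np.float64(155.4375))] [(array([465.6 , 170.04]), np.float64(73.625)), (array([467.37, 197.55]), np.float64(44.75)), (array([450.9 , 214.12]), np.float64(30.3125)), (array([423.92, 246.29]), np.float64(28.875))]
[465.6  170.04] [374.01 356.53] [ 587.5 -400.1   15.5] 2.1
[423.92 246.29] [265.5  310.06] [ 376.9 -283.    25.9] 1.8
```

View pics/g4.png

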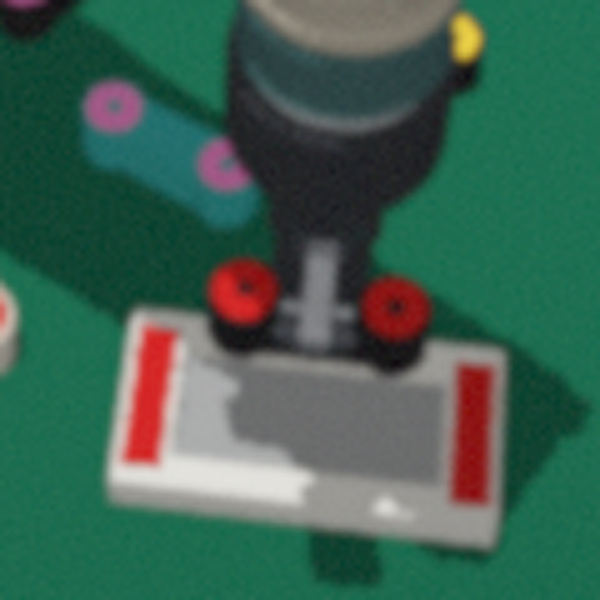

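The red arm hangs level between the pads over the red tray: discs at crop (243,291) and (397,308), tips about 10 mm above its underside. I lower and check before releasing.

Emit:
{"method": "step_arm", "body": {"motion": [[0,[1.6,-0.6,-20],[0,0,0]],[0,[0,0,-25],[0,0,0]],[0,[0,0,-12],[0,0,0]],[0,[0,0,-7],[0,0,0]],[0,[0,0,-5],[0,0,0]],[0,[0,0,-3],[0,0,0]],[0,[0,0,0],[0,0,0]],[0,[0,0,0],[0,0,0]]]}}

```text
time: 10.92
tool_pos: [525.6, -388.1, 26.7]
tcp_rot: [0.337, 3.123, -0.001]
contact_force: [-0.0, -0.7, -1.1]
finger_gap: 0.246
finger_force: 40.5
```

Emit:
{"method": "step_arm", "body": {"motion": [[0,[-0.5,0.5,-1],[0,0,0]],[0,[0,0,-1],[0,0,0]],[0,[0,0,0],[0,0,0]]]}}

```text
time: 11.3
tool_pos: [524.7, -387.3, 24.1]
tcp_rot: [-0.337, -3.123, -0.0]
contact_force: [-0.1, -0.2, -1.0]
finger_gap: 0.244
finger_force: 40.5
```

Emit:
{"method": "step_arm", "body": {"motion": [[0,[0,0,-1],[0,0,0]],[0,[0,0,0],[0,0,0]]]}}

```text
time: 11.55
tool_pos: [524.7, -387.3, 24.1]
tcp_rot: [-0.337, -3.123, 0.0]
contact_force: [-1.7, 1.0, 5.7]
finger_gap: 0.242
finger_force: 41.1
```

Contact comes exactly 8 mm above the grasp height, so the arm is on the pocket floor. I release, rise and go on to yellow.

Emit:
{"method": "step_arm", "body": {"motion": [[0.3,[0,0,0],[0,0,0]],[0.45,[0,0,0],[0,0,0]],[0.5,[0,0,3],[0,0,0]],[0.5,[0,0,10],[0,0,0]],[0.5,[0,0,25],[0,0,0]],[0.6,[0,0,33],[0,0,0]],[0.7,[11.3,32,0],[0,0,-7.35]],[0.7,[11.3,32,0],[0,0,-7.35]],[0.7,[11.3,32,0],[0,0,-7.35]],[0.7,[11.3,32,0],[0,0,-7.35]],[0.7,[11.3,32,0],[0,0,-7.35]],[0.7,[11.3,32,0],[0,0,-7.35]],[0.7,[0,0,0],[0,0,0]],[0.7,[0,0,0],[0,0,0]]]}}

```text
time: 13.3
tool_pos: [592.8, -195.7, 94.8]
tcp_rot: [1.483, 2.769, -0.001]
contact_force: [-0.3, 0.3, -0.7]
finger_gap: 0.694
finger_force: 0.0
```

```bash
cat > c.py <<'E'
from m import *
import sys
c=sys.argv[1]
s=snap('side');t=snap('top');S,T=blobs(s)[c],blobs(t)[c]
for p,_ in T:
  for q,_ in S:
    X,e=tri(t,p,s,q)
    if e<6 and -5<X[2]<60: print(p,q,np.round(X,1),round(e,1))
E
python3 c.py red; python3 c.py yellow
```

```text
[465.95 170.07] [373.97 356.61] [ 587.2 -400.7   16.5] 2.1
[464.53 181.77] [356.59 351.04] [ 552.8 -392.5   29.6] 1.9
[460.31 201.17] [328.84 347.76] [ 499.6 -380.6   29.1] 2.3
[456.37 215.48] [309.45 348.95] [ 461.9 -373.3   16.2] 2.3
[443.9 239.9] [275.18 332.61] [ 395.2 -336.6   25.5] 1.7
[318.1  119.52] [397.7  203.05] [718.3   6.9  16.1] 2.8
[318.84 165.41] [348.71 206.6 ] [590.3   1.9  19.1] 0.6
```

Red sits at (526,-386.5), within 2 mm of its tray centre. Now I descend on yellow.

Emit:
{"method": "step_arm", "body": {"motion": [[0.7,[0,0,-25],[0,0,0]],[0.7,[0,0,-25],[0,0,0]],[0.7,[0,0,-16],[0,0,0]],[0.7,[0,0,-8],[0,0,0]],[0.6,[0,0,-4],[0,0,0]],[0.5,[0,0,0],[0,0,0]],[0.3,[0,0,0],[0,0,0]],[0.0,[0,0,0],[0,0,0]],[0,[0,0,0],[0,0,0]],[0,[0,0,0],[0,0,0]]]}}

```text
time: 14.75
tool_pos: [593.4, -195.7, 17.2]
tcp_rot: [1.484, 2.767, 0.0]
contact_force: [-0.2, -0.7, 5.6]
finger_gap: 0.242
finger_force: 41.7
```

Emit:
{"method": "step_arm", "body": {"motion": [[0,[0,0,8],[0,0,0]],[0,[0,0,20],[0,0,0]],[0,[0,0,30],[0,0,0]],[0,[0,0,26],[0,0,0]],[0,[8.7,28.6,0],[0,0,8.37]],[0,[8.7,28.6,0],[0,0,8.37]],[0,[8.7,28.6,0],[0,0,8.37]],[0,[8.7,28.6,0],[0,0,8.37]],[0,[8.7,28.6,0],[0,0,8.37]],[0,[8.7,28.6,0],[0,0,8.37]],[0,[8.7,28.6,0],[0,0,8.37]],[0,[0,0,-10],[0,0,0]],[0,[0,0,-25],[0,0,0]],[0,[0,0,-20],[0,0,0]],[0,[0,0,-10],[0,0,0]],[0,[0,0,-5],[0,0,0]],[0,[0,0,-3],[0,0,0]],[0,[0,0,0],[0,0,0]],[0,[0,0,0],[0,0,0]]]}}

```text
time: 17.12
tool_pos: [654.1, 4.8, 27.9]
tcp_rot: [-0.06, 3.14, -0.0]
contact_force: [0.3, -0.3, -0.7]
finger_gap: 0.243
finger_force: 41.0
```

Emit:
{"method": "step_arm", "body": {"motion": [[0,[0,0,-1.5],[0,0,0]],[0,[0,0,-1],[0,0,0]],[0,[0,0,-0.7],[0,0,0]],[0,[0,0,0],[0,0,0]]]}}

```text
time: 17.62
tool_pos: [653.7, 4.9, 25.2]
tcp_rot: [-0.06, 3.141, -0.0]
contact_force: [-2.2, 0.3, 6.4]
finger_gap: 0.242
finger_force: 41.8
```

Contact is again at +8 mm. I release and go to pink.

Emit:
{"method": "step_arm", "body": {"motion": [[0.3,[0,0,0],[0,0,0]],[0.45,[0,0,0],[0,0,0]],[0.5,[0,0,3],[0,0,0]],[0.5,[0,0,10],[0,0,0]],[0.5,[0,0,25],[0,0,0]],[0.6,[0,0,34],[0,0,0]],[0.7,[-30.1,-22.9,0],[0,0,5.13]],[0.7,[-30.1,-22.9,0],[0,0,5.13]],[0.7,[-30.1,-22.9,0],[0,0,5.13]],[0.7,[-30.1,-22.9,0],[0,0,5.13]],[0.7,[-30.1,-22.9,0],[0,0,5.13]],[0.7,[-30.1,-22.9,0],[0,0,5.13]],[0.7,[-30.1,-22.9,0],[0,0,5.13]],[0.7,[0,0,0],[0,0,0]],[0.7,[0,0,0],[0,0,0]]]}}

```text
time: 19.5
tool_pos: [443.6, -155.7, 96.8]
tcp_rot: [-1.023, 2.969, -0.002]
contact_force: [-0.2, 1.1, -0.1]
finger_gap: 0.703
finger_force: 0.0
```

```bash
python3 c.py yellow; python3 c.py pink
```

```text
[318.1  119.53] [397.94 202.7 ] [718.4   6.9  17.2] 2.0
[317.96 131.47] [384.22 200.08] [681.4   6.6  30.4] 1.9
[318.25 151.22] [363.2 202. ] [627.1   4.5  30.1] 1.1
[318.82 165.4 ] [348.38 207.28] [590.2   1.9  16.7] 1.7
[321.84 184.39] [328.15 211.01] [537.9  -7.5  17.7] 1.8
[368.52 211.46] [302.97 252.63] [ 466.3 -134.9   20.5] 3.0
[323.57 231.51] [276.1  220.06] [408.9 -15.4   5.1] 5.8
```

Yellow is centred at (654,5.5). Now I descend on the black pink arm.

Emit:
{"method": "step_arm", "body": {"motion": [[0.7,[0,0,-25],[0,0,0]],[0.7,[0,0,-25],[0,0,0]],[0.7,[0,0,-18],[0,0,0]],[0.7,[0,0,-8],[0,0,0]],[0.6,[0,0,-4],[0,0,0]],[0.5,[0,0,0],[0,0,0]],[0.3,[0,0,0],[0,0,0]],[0.0,[0,0,0],[0,0,0]],[0,[0,0,0],[0,0,0]],[0,[0,0,0],[0,0,0]]]}}

```text
time: 20.95
tool_pos: [443.6, -155.9, 16.9]
tcp_rot: [-1.025, 2.968, -0.002]
contact_force: [-0.6, 0.9, 7.2]
finger_gap: 0.243
finger_force: 40.9
```

Emit:
{"method": "step_arm", "body": {"motion": [[0,[0,0,8],[0,0,0]],[0,[0,0,20],[0,0,0]],[0,[0,0,30],[0,0,0]],[0,[0,0,26],[0,0,0]],[0,[6.1,29,0],[0,0,-7]],[0,[6.1,29,0],[0,0,-7]],[0,[6.1,29,0],[0,0,-7]],[0,[6.1,29,0],[0,0,-7]],[0,[6.1,29,0],[0,0,-7]],[0,[0,0,-10],[0,0,0]],[0,[0,0,-25],[0,0,0]],[0,[0,0,-20],[0,0,0]],[0,[0,0,-10],[0,0,0]],[0,[0,0,-5],[0,0,0]],[0,[0,0,-3],[0,0,0]],[0,[0,0,0],[0,0,0]],[0,[0,0,0],[0,0,0]]]}}

```text
time: 23.08
tool_pos: [473.8, -10.5, 27.5]
tcp_rot: [-0.085, 3.139, -0.0]
contact_force: [1.2, 0.1, -0.2]
finger_gap: 0.246
finger_force: 40.2
```

Emit:
{"method": "step_arm", "body": {"motion": [[0,[0,0,-1.5],[0,0,0]],[0,[0,0,-1],[0,0,0]],[0,[0,0,-0.7],[0,0,0]],[0,[0,0,0],[0,0,0]]]}}

```text
time: 23.58
tool_pos: [473.4, -10.4, 24.8]
tcp_rot: [-0.085, 3.14, -0.0]
contact_force: [-3.2, -0.0, 8.3]
finger_gap: 0.246
finger_force: 41.3
```

Emit:
{"method": "step_arm", "body": {"motion": [[0.3,[0,0,0],[0,0,0]],[0.45,[0,0,0],[0,0,0]],[0.5,[0,0,3],[0,0,0]],[0.5,[0,0,10],[0,0,0]],[0.5,[0,0,25],[0,0,0]],[0.6,[0,0,34],[0,0,0]],[0.7,[-11.2,35.3,0],[0,0,1.04]],[0.7,[-11.2,35.3,0],[0,0,1.04]],[0.7,[-11.2,35.3,0],[0,0,1.04]],[0.7,[-11.2,35.3,0],[0,0,1.04]],[0.7,[-11.2,35.3,0],[0,0,1.04]],[0.7,[-11.2,35.3,0],[0,0,1.04]],[0.7,[-11.2,35.3,0],[0,0,1.04]],[0.7,[-11.2,35.3,0],[0,0,1.04]],[0.7,[-11.2,35.3,0],[0,0,1.04]],[0.7,[0,0,0],[0,0,0]],[0.7,[0,0,0],[0,0,0]]]}}

```text
time: 25.7
tool_pos: [372.5, 307.0, 96.1]
tcp_rot: [-0.341, 3.123, -0.001]
contact_force: [-0.6, 0.8, 0.9]
finger_gap: 0.703
finger_force: 0.0
```

```bash
python3 c.py pink; python3 c.py blue
```

```text
[321.85 184.38] [328.15 211.02] [537.9  -7.5  17.7] 1.8
[321.88 197.38] [313.59 208.39] [501.   -8.2  31.4] 1.4
[421.11 199.24] [325.13 302.6 ] [ 502.8 -275.7   25.9] 1.9
[322.6 217.6] [291.29 210.6 ] [446.1 -11.3  31.8] 2.5
[408.78 215.89] [302.18 290.83] [ 456.8 -242.4   26.2] 2.4
[323.27 231.46] [277.04 216.29] [410.2 -14.2  17.3] 2.3
[184.55 167.85] [326.75 119.46] [573.7 366.8  16.9] 2.7
[203.46 253.07] [250.6  134.66] [345.2 302.   24.7] 2.0
```

Pink is centred at (473.5,-9.8). Now blue.

Emit:
{"method": "step_arm", "body": {"motion": [[0.7,[0,0.7,-25],[0,0,0]],[0.7,[0,0,-25],[0,0,0]],[0.7,[0,0,-17],[0,0,0]],[0.7,[0,0,-8],[0,0,0]],[0.6,[0,0,-4],[0,0,0]],[0.5,[0,0,0],[0,0,0]],[0.3,[0,0,0],[0,0,0]],[0.0,[0,0,0],[0,0,0]],[0,[0,0,0],[0,0,0]],[0,[0,0,0],[0,0,0]]]}}

```text
time: 27.15
tool_pos: [373.3, 308.5, 17.7]
tcp_rot: [-0.341, 3.121, 0.001]
contact_force: [-0.1, -0.9, 6.0]
finger_gap: 0.244
finger_force: 41.0
```

Emit:
{"method": "step_arm", "body": {"motion": [[0,[0,0,8],[0,0,0]],[0,[0,0,20],[0,0,0]],[0,[0,0,30],[0,0,0]],[0,[0,0,26],[0,0,0]],[0,[27.8,15.2,0],[0,0,-5.6]],[0,[27.8,15.2,0],[0,0,-5.6]],[0,[27.8,15.2,0],[0,0,-5.6]],[0,[27.8,15.2,0],[0,0,-5.6]],[0,[27.8,15.2,0],[0,0,-5.6]],[0,[0,0,-10],[0,0,0]],[0,[0,0,-25],[0,0,0]],[0,[0,0,-20],[0,0,0]],[0,[0,0,-10],[0,0,0]],[0,[0,0,-5],[0,0,0]],[0,[0,0,-3],[0,0,0]],[0,[0,0,0],[0,0,0]],[0,[0,0,0],[0,0,0]]]}}

```text
time: 29.28
tool_pos: [511.9, 384.3, 28.5]
tcp_rot: [0.425, 3.112, 0.001]
contact_force: [-1.3, -0.8, 0.9]
finger_gap: 0.243
finger_force: 40.3
```

Emit:
{"method": "step_arm", "body": {"motion": [[0,[0,0,-1.5],[0,0,0]],[0,[0,0,-1],[0,0,0]],[0,[0,0,-0.7],[0,0,0]],[0,[0,0,0],[0,0,0]]]}}

```text
time: 29.78
tool_pos: [511.6, 384.1, 25.6]
tcp_rot: [0.425, 3.112, 0.0]
contact_force: [-2.0, -0.7, 6.1]
finger_gap: 0.246
finger_force: 41.0
```

Contact at +7.9 mm. I release, then rise and move aside for a clear view.

Emit:
{"method": "step_arm", "body": {"motion": [[0.3,[0,0,0],[0,0,0]],[0.45,[0,0,0],[0,0,0]],[0.5,[0,0,3],[0,0,0]],[0.5,[0,0,10],[0,0,0]],[0.5,[0,0,25],[0,0,0]],[0.5,[0,0,40],[0,0,0]],[0.5,[0,0,50],[0,0,0]],[0.5,[-25,15,20],[0,0,0]],[0.5,[-30,15,20],[0,0,0]],[0.5,[-30,15,0],[0,0,0]],[0.5,[-30,15,0],[0,0,0]],[0.5,[-30,15,0],[0,0,0]],[0.5,[-30,15,0],[0,0,0]],[0.5,[0,0,0],[0,0,0]],[0.5,[0,0,0],[0,0,0]]]}}

```text
time: 31.65
tool_pos: [336.8, 474.1, 193.2]
tcp_rot: [0.424, 3.112, 0.001]
contact_force: [-0.4, 0.9, 0.1]
finger_gap: 0.498
finger_force: 0.0
```

```bash
for c in red yellow blue pink; do echo $c; python3 c.py $c; done
python3 - <<'E'
from h import *
s=snap('side');t=snap('top')
cv2.imwrite('pics/end.png',np.vstack([cv2.resize(t['pixels'][120:270,130:500],(740,300)),cv2.resize(s['pixels'][95:395,230:420],(190,300)) if 0 else cv2.resize(s['pixels'][95:395,200:450],(740,300))]))
E
```

```text
red
[465.97 170.08] [373.98 356.61] [ 587.2 -400.8   16.6] 2.1
[464.55 181.75] [356.59 351.04] [ 552.8 -392.6   29.7] 1.9
[460.33 201.17] [328.85 347.77] [ 499.6 -380.7   29.2] 2.3
[456.42 215.49] [309.45 348.92] [ 461.9 -373.3   16.5] 2.3
[443.9 239.9] [275.18 332.62] [ 395.2 -336.6   25.5] 1.7
[424.   246.36] [265.38 310.18] [ 376.6 -283.2   25.8] 1.9
yellow
[318.13 119.5 ] [397.94 202.71] [718.4   6.9  17.3] 2.1
[317.97 131.47] [384.28 200.06] [681.5   6.6  30.5] 1.7
[318.24 151.24] [363.18 201.98] [627.    4.5  30.2] 1.1
[318.8 165.4] [348.39 207.31] [590.2   2.   16.6] 1.7
blue
[184.53 167.84] [326.77 119.44] [573.8 366.8  17. ] 2.6
[178.63 180.41] [314.23 114.13] [536.6 377.   31.3] 2.9
[172.1  199.65] [297.04 111.96] [485.  391.4  31.5] 1.4
[169.14 212.78] [285.35 114.39] [450.3 401.1  17.4] 2.7
pink
[321.87 184.37] [328.15 211.01] [537.9  -7.5  17.8] 1.9
[321.88 197.39] [313.59 208.38] [500.9  -8.2  31.4] 1.3
[421.11 199.25] [325.13 302.58] [ 502.8 -275.7   25.9] 1.9
[322.61 217.59] [291.29 210.59] [446.1 -11.4  31.8] 2.5
[408.75 215.89] [302.19 290.83] [ 456.8 -242.4   26.1] 2.4
[323.28 231.47] [277.05 216.31] [410.2 -14.2  17.2] 2.3
```

View pics/end.png

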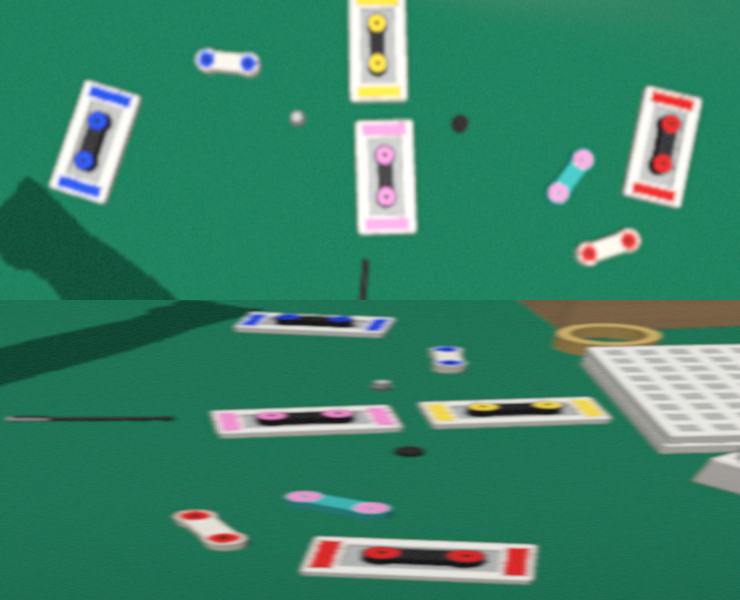

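All four arms lie centred and level in their own trays: blue (90,140), yellow (377,43), pink (385,176), red (666,143). The white/red reject reads the same as at the start and the white/blue one looks untouched in the picture; the gripper is clear.

```bash
python3 -c "
from rig import order
print(order.sign_off())"
```

```text
the job is handed in; nothing more can be done
None
```

I packed all four black link arms flat and level in the trays of their own colours, each within about 3 mm of centre by camera, left the rejects where they lay, and handed the job in at about 32 s; the hand-in returned no verdict.

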